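# Free the hub cap of a vegetable cutter

### The arm

A 7-joint arm with a two-finger parallel gripper is mounted at the origin on the work surface. World frame = base frame: x ahead of the robot, y to its left, z up, the work surface at z = 0. Lengths are in mm, angles in rad, forces in N, time in s.
With the tool pointing down it reaches from about 425 to 875 mm from the base axis. Payload 8.4 kg.
Tool frame: the origin (TCP) lies midway between the tips of the shut fingers; the grasp point (between the pads) lies 19 mm behind it (ctrl.grasp_offset is the distance from the TCP to the grasp point, in mm); x points along the fingers, z is the direction in which the jaws open and shut, and the axes are right-handed (so a half turn about x gives the same grasp; the last joint's range is limited). The gripper opens to 85 mm and grips with 20 to 120 N. Pads are 22 mm wide; open, the fingers measure 114 mm over their backs; the gripper's body (76 mm by 85 mm) begins 54 mm behind the grasp point. The pads swing forward as they close: fully open they stand 13 mm farther back than shut.
Start: joints at [1.02, 0.333, 0.04, 1.465, -0.013, 1.343, -0.059], TCP at [283.755, -584.761, 196.908] pointing down, gripper open.
Joint ranges: [-2.58, 2.58], [-0.38, 2.09], [-1.3, 1.39], [0.25, 2.4], [-1.5, 4.64], [0.08, 2.09], [-2.65, 2.65]. Speed limits (rad/s): [2.22, 2.22, 2.79, 2.79, 3.14, 3.14, 3.14].

### API

Orientations are given as a rotation vector (axis times angle).
In Python, from workcell import ctrl, cams, job gives the robot as it stands.
- The arm moves only by the tool servo_tool, never from a script. Its arguments are lists of equal length, an entry for each row: "travel": the shift along the tool's x, y, z scaled (see below), a list of three; "yaw": the turn about the tool's x scaled (see below). A call has 1 to 5 rows; each row is the pose to reach, as a shift and turn from the pose commanded when the call began, along the tool's axes at that moment; what a row does not reach only later rows make up. The controller multiplies each number of a shift by 150 mm and each number of a turn by 30 degrees. A row lasts 1/8 s, in which the tool goes at most 62.5 mm and 10.7 degrees, less where a joint would pass 70% of its speed; a pose out of reach is approached as far as the arm can. A call with a number of a shift or a turn outside -1 to 1 is refused whole. A call with a gripper value outside its range is refused whole. "jaw" is the opening, from 0 (shut) to 1 (fully open), set as the call begins (left out, the last holds). The fingers move at their own pace and stop on an object; the grip force is fixed at half the most. Time passes only in rows, so rows that repeat a pose let the fingers close. It gives the time, the measured TCP pose, the force and the opening at its end, in the units of the state.
- ctrl.get_state(): the state, without advancing time (a new reading comes with each control period).
- cams.get_image(name): name is "side" or "top" or "wrist"; returns a dict with "color" (480x640x3 uint8, red, green, blue), "K" (3x3 intrinsics, pixels), "view" (4x4, takes a point from world to camera coordinates); the wrist camera has in their place "hand_eye" (4x4, takes a point from camera to tool coordinates, whose origin is the TCP and whose axes are the tool frame's). Camera axes: x right, y down, z forward; pixel columns grow to the right and rows downward; lengths in mm; the calibration is good to about 2 mm. A picture is of the moment at which its call begins: read the wrist's pose just before it. There is no depth.
- job.hand_in(): hands the job in, once; it reports no verdict.
The state is a dict: "time": time; "joint_positions": joint angles; "qd": joint speeds; "joint_torque": joint torques, N m; "eef_pos": TCP position; "tcp_rot": TCP orientation; "ft_force": force on the tool from outside, world axes, zero at the start; "wrist_torque": the same for the moment, N m; "finger_gap": finger opening in mm.
Only numpy, scipy, OpenCV 4.12 (cv2) and the standard library are available. Lean on these libraries where they do the work, as an engineer would, in place of code of your own. Each camera call takes 0.05 s, during which the arm holds its last target.

### The job

The slicing disc of the vegetable cutter has to come out for washing, but nobody remembers whether its blue winged hub cap has a left-hand or a right-hand thread. Take the cap by its wing, feel one way and then, if it stops dead, the other without forcing it; turn it until its thread lets go, lift it straight up off the spindle and finish still holding it, upright and still, a good 10 cm above its seat, so that a colleague can take the disc away. Do not shift the white feed pusher or the green oil tin that stand beside the machine.

Things in the scene. Friction and masses are not known exactly. Their poses are not given: they have to be found in the camera images.
- cap_grip (a point): Centre of the upright wing on the blue hub cap, in the middle of the cutter's slicing disc. Wing: 46 mm long (this frame's x), 12 mm wide (y, the way to pinch it), 34 mm high: it ends 17 mm above this point and meets the cap's round skirt 17 mm below. z is up, along the screw axis. Seated, the point is 41 mm above the disc; nothing within 100 mm of the axis stands higher than the skirt.
- cap: The loose blue plastic cap, 90 g; skirt 52 mm across, 24 mm high; origin under its centre. Its hidden two-lug thread is right- or left-hand: this changes between starts. Tightening meets a hard stop within 8 degrees (5 N m would break the lugs). Loosening is easy (under 0.1 N m), without rising; the lugs hold it down until about 60 degrees from the start; from 65 to 100 it lifts off.
- hub (a point): Point on the cutter's vertical spindle axis at the top face of its slicing disc, 140 mm above the bench, where the underside of the seated cap lies. x points to the motor housing (away from the robot), z up. At the start the wing lies along this x within 3 degrees. The spindle and disc are locked; the spindle end under the cap is 16.5 mm high.
- cutter: Vegetable cutter, fixed; origin on the bench under the spindle. Round aluminium cutting chamber 238 mm across, rim 156 mm above the bench; grey motor housing from 135 to 335 mm along x, 220 mm wide, 175 mm high, with buttons up to 189 mm.
- pusher_mid (a point): Bystander: white plastic feed pusher, loose, 85 x 70 mm and 138 mm high; its centre.
- oil_tin_mid (a point): Bystander: green oil tin with a small red cap, loose, 90 x 65 mm and 164 mm high; its centre.
- feed_head: Bystander: the cutter's feed head taken off, fixed, an aluminium cover 236 mm across with two open chutes, 136 mm high; origin under its centre.
- catch_pan: Bystander: low steel pan with carrot slices under the cutter's chute, fixed, 176 x 162 mm and 65 mm high; origin under its centre.
Things that resemble listed ones, but are neither listed nor needed, are in the scene too. Of the things like the cap, leave any that is orange; of the rest the smaller one is meant.

How it is judged (in metres and radians):
On the way:
1. the cap is turned loose on its seat: at least 50 degrees from the start, still down on the spindle and held in the fingers (angle between the x axis of cap_grip and the x axis of hub, either way round above 0.88 rad and z of cap_grip in the frame of hub below 0.052 m and contact force between the fingers and cap above 0.5 N), for 0.1 s.
At the end, for the whole second after the job is handed in: the cap is off the spindle and held in the gripper's fingers alone, at least 80 mm above its seat, within 60 mm of the spindle axis, upright within 20 degrees and still (under 30 mm/s), touching no part of the machine (z of cap_grip in the frame of hub above 0.121 m and horizontal distance between cap_grip and hub below 0.06 m and angle between cap_grip's own z axis and vertical below 0.35 rad and contact force between the fingers and cap above 1 N and contact force between cap and cutter below 0.05 N and linear speed of cap below 0.03 m/s); the arm keeps its last pose, push and grip.
It fails at once if the feed pusher or the oil tin is shifted more than 30 mm (distance of any of pusher_mid, oil_tin_mid from where it was at the start of the episode above 0.03 m).
It fails at once if the cap's lugs are forced against the thread or its hard stop (over 300 N, some 5 N m at the wing) (contact force between cap and thread_a above 300 N or contact force between cap and thread_b above 300 N).
It also fails if it takes over 54 s, if anything falls off the work surface, if the arm or the gripper's body presses on something with over 40 N, if the wrist force passes 120 N, or if a joint passes its speed limit or range.

## Working session

There is one attempt and no reset: what is moved stays moved. The work goes in short steps, Python scripts to look and compute and a tool call to move; the robot and the scene stay as the last step left them, time stands still between calls to the robot, and variables do not carry over. Pictures are saved under pics/ and viewed, and the job is handed in when it is done.

Besides the shell and the picture viewer there is one more tool, called after "Call:" as name(argument=value, ...), one argument or row to a line, values as JSON. servo_tool: Moves the arm, as the interface text tells. Its arguments: {"type":"object","properties":{"travel":{"type":"array"},"yaw":{"type":"array"},"jaw":{"type":"number"}},"required":["travel","yaw"]}

```bash
mkdir -p pics; ls; python3 - <<'E'
from workcell import ctrl,cams,job
import cv2,numpy as np,pickle
print(ctrl.get_state())
d={}
for n in("side","top","wrist"):
    i=cams.get_image(n);d[n]=i;cv2.imwrite(f"pics/{n}0.png",i["color"][:,:,::-1])
    print(n,i["K"].tolist(),[ (k,np.round(i[k],4).tolist()) for k in("view","hand_eye") if k in i])
pickle.dump(d,open("d0.pkl","wb"))
E
```

```text
pics
{'time': 0.0, 'joint_positions': array([ 1.01978363,  0.33390069,  0.03987874,  1.46632619, -0.01336933,
        1.3433152 , -0.05847869]), 'qd': array([ 0.00059342, -0.00039048, -0.00131731, -0.00038843, -0.00220534,
        0.00042743, -0.00016589]), 'joint_torque': array([-3.73261755e-04, -6.58563995e+01,  1.36501696e+00, -4.05553043e+01,
        1.66729133e-02,  1.27510916e-02, -1.71622546e-06]), 'eef_pos': array([ 283.5053379 , -584.30875214,  196.00113281]), 'tcp_rot': array([ 0.87110458,  1.39123614, -0.8698456 ]), 'ft_force': array([-0.69419778, -0.22657961,  1.00967397]), 'wrist_torque': array([ 0.00061276, -0.0002722 ,  0.00648156]), 'finger_gap': 85.64281138200963}
side [[472.74766070798614, 0.0, 319.11768098515125], [0.0, 472.74766070798614, 230.5996859266225], [0.0, 0.0, 1.0]] [('view', [[-0.9969, -0.0754, -0.0213, 509.4234], [-0.021, 0.519, -0.8545, 116.465], [0.0755, -0.8514, -0.519, 1130.58], [0.0, 0.0, 0.0, 1.0]])]
top [[584.6509972748884, 0.0, 328.21703026060106], [0.0, 584.6509972748884, 237.84302665607163], [0.0, 0.0, 1.0]] [('view', [[0.0737, -0.9973, 0.0018, -16.9553], [-0.9723, -0.0723, -0.2223, 539.6816], [0.2218, 0.0146, -0.975, 1422.1869], [0.0, 0.0, 0.0, 1.0]])]
wrist [[344.99650464248555, 0.0, 319.0975536569746], [0.0, 344.99650464248555, 237.27313517513304], [0.0, 0.0, 1.0]] [('hand_eye', [[0.0009, -0.266, 0.964, -176.0002], [0.0014, -0.964, -0.266, 67.0849], [1.0, 0.0015, -0.0005, 0.8549], [0.0, 0.0, 0.0, 1.0]])]
```

View pics/side0.png

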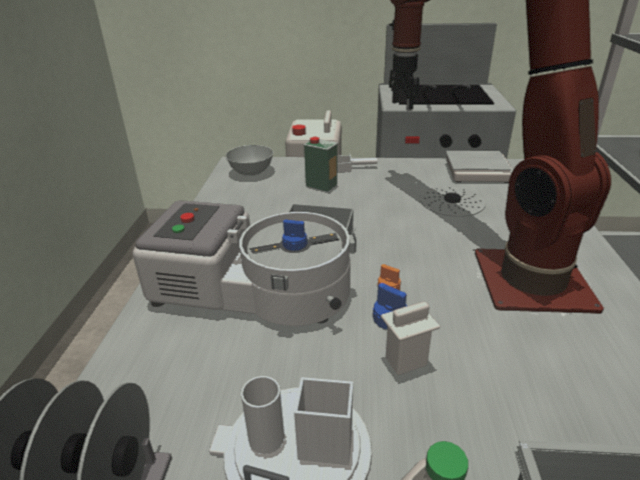

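View pics/top0.png

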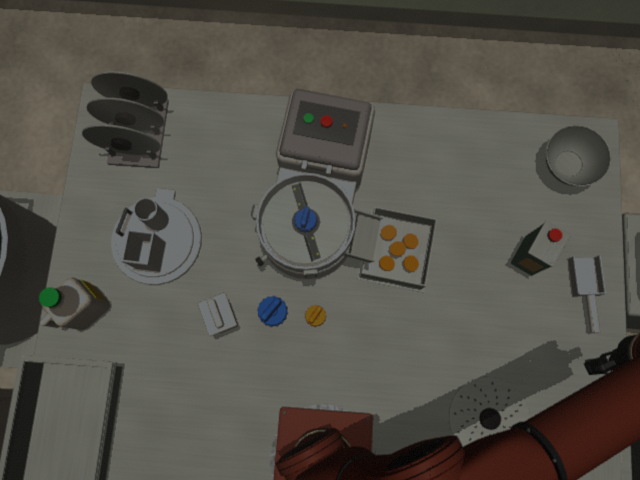

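View pics/wrist0.png

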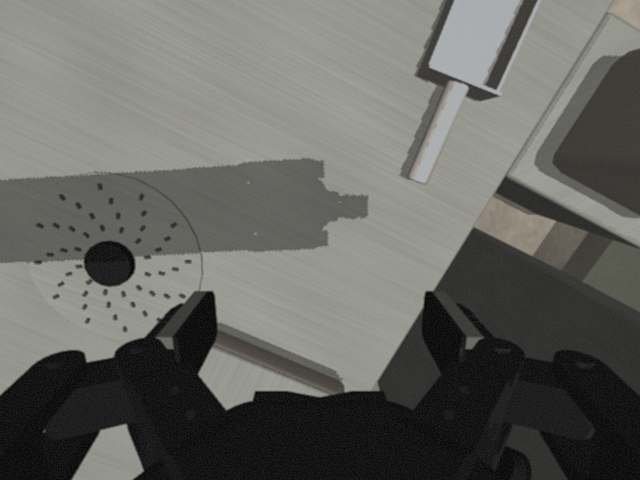

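Candidates in the top view are a blue cap on the disc at (306,219), a larger blue cap on the bench at (272,311) and an orange cap at (316,316). I choose the one on the cutter's disc and will check it in a close crop.

```bash
python3 - <<'E'
import cv2,pickle,numpy as np
d=pickle.load(open("d0.pkl","rb"))
a=cv2.resize(d["top"]["color"][190:250,270:350,::-1],None,fx=5,fy=5,interpolation=cv2.INTER_CUBIC)
b=cv2.resize(d["side"]["color"][205:265,255:335,::-1],None,fx=5,fy=5,interpolation=cv2.INTER_CUBIC)
cv2.imwrite("pics/crop0.png",np.hstack([a,b]))
E
```

```text
(no output)
```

View pics/crop0.png

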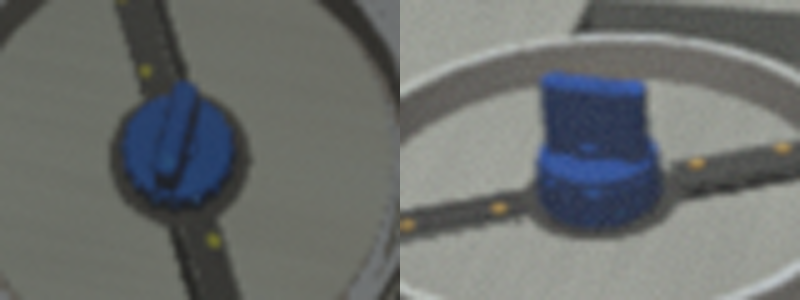

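```bash
cat > h.py <<'E'
import numpy as np,pickle,cv2
from scipy.spatial.transform import Rotation as R
d=pickle.load(open("d0.pkl","rb"))
def onz(n,u,v,z):
    i=d[n];V=i["view"];r=V[:3,:3].T@np.linalg.solve(i["K"],[u,v,1]);c=-V[:3,:3].T@V[:3,3]
    return c+r*(z-c[2])/r[2]
def tri(a,b):
    P=[d[n]["K"]@d[n]["view"][:3] for n in("top","side")]
    X=cv2.triangulatePoints(P[0],P[1],np.array(a,float),np.array(b,float)).ravel();return X[:3]/X[3]
E
python3 - <<'E'
from h import *
t=lambda x,y:(270+x/5-.4,190+y/5-.4)
s=lambda x,y:(255+(x-400)/5-.4,205+y/5-.4)
print(tri(t(176,132),s(594,84)))
for n,p in(("top",t(176,132)),("side",s(594,84))):print(onz(n,*p,198))
e=onz("top",*t(184,86),198);f=onz("top",*t(168,178),198);print(e,f,np.degrees(np.arctan2(*(e-f)[1::-1])))
e=onz("side",*s(545,77),198);f=onz("side",*s(644,88),198);print(e,f,np.degrees(np.arctan2(*(e-f)[1::-1])))
# motor housing axis: 
print("chamber", onz("top",304,224,156), "buttons",onz("top",309,118,185),onz("top",327,121,185))
from workcell import ctrl
q=ctrl.get_state();M=R.from_rotvec(q["tcp_rot"]).as_matrix();print(M.round(3),q["eef_pos"])
E
```

```text
[556.50273275  79.05917521 193.77125543]
[555.94561334  78.81464636 198.        ]
[554.5506039   86.65541133 198.        ]
[578.26110033  76.93363678 198.        ] [533.7912478   80.68207474 198.        ] -4.818167103856676
[576.09005864  81.58713876 198.        ] [533.10460473  89.16414359 198.        ] -9.996780497901307
chamber [547.24369577  81.57389153 156.        ] buttons [805.85138713  89.76016278 185.        ] [801.2950181   45.52467487 185.        ]
[[-0.001  0.9    0.437]
 [ 0.001  0.437 -0.9  ]
 [-1.    -0.    -0.001]] [ 283.59511981 -584.41444688  196.22177423]
```

The crop shows the blue cap in the middle of the disc, with its wing running toward the motor housing and its top centre at top px (305,216) and side px (293.5,221.5). Triangulated, that puts the wing at about (556, 80) with a yaw near -6°. I'll raise the tool and travel there.

Call:
servo_tool(
  travel=[
    [-0.4,0.2,-0.2],
    [-0.7,0.5,-0.45],
    [-0.7,0.89,-0.8],
    [-0.7,0.89,-0.8],
  ],
  yaw=[0,0,0,0],
  jaw=1,
)

```text
time: 0.65
eef_pos: [353.3, -415.7, 303.0]
tcp_rot: [0.868, 1.389, -0.868]
ft_force: [-0.0, -1.3, -0.0]
finger_gap: 85.7
```

Call:
servo_tool(
  travel=[
    [0,0.3,-0.26],
    [0,0.6,-0.53],
    [0,0.89,-0.8],
    [0,0.89,-0.8],
  ],
  yaw=[0,0,0,0],
)

```text
time: 1.15
eef_pos: [421.2, -247.5, 302.2]
tcp_rot: [0.865, 1.392, -0.863]
ft_force: [-1.2, -2.0, -0.4]
finger_gap: 85.8
```

Call:
servo_tool(
  travel=[
    [0,0.3,-0.26],
    [0,0.6,-0.53],
    [0,0.89,-0.8],
    [0,0.89,-0.8],
  ],
  yaw=[0,0,0,0],
)

```text
time: 1.65
eef_pos: [487.9, -82.0, 301.8]
tcp_rot: [0.866, 1.393, -0.864]
ft_force: [-0.3, 0.2, 0.4]
finger_gap: 85.5
```

Call:
servo_tool(
  travel=[
    [0,0.3,-0.26],
    [0,0.6,-0.53],
    [0,0.87,-0.79],
    [0,0.87,-0.79],
  ],
  yaw=[0.3,0.65,1,1],
)

```text
time: 2.15
eef_pos: [553.1, 79.7, 301.3]
tcp_rot: [1.262, 1.176, -1.262]
ft_force: [-0.6, -0.2, -0.2]
finger_gap: 85.6
```

```bash
cat >> h.py <<'E'
def wr(name):
    from workcell import ctrl,cams
    s=ctrl.get_state();i=cams.get_image("wrist")
    i["T"]=np.eye(4);i["T"][:3,:3]=R.from_rotvec(s["tcp_rot"]).as_matrix();i["T"][:3,3]=s["eef_pos"]
    pickle.dump(i,open(f"{name}.pkl","wb"));cv2.imwrite(f"pics/{name}.png",i["color"][:,:,::-1])
    print(s["time"],s["joint_positions"].round(2),s["eef_pos"].round(1),s["finger_gap"].round(1),i["T"][:3,:3].round(3).tolist(),s["ft_force"].round(1),s["wrist_torque"].round(2));return i
def wz(i,u,v,z):
    E=i["T"]@i["hand_eye"];r=E[:3,:3]@np.linalg.solve(i["K"],[u,v,1]);c=E[:3,3];return c+r*(z-c[2])/r[2]
E
python3 -c "
from h import *
wr('w1')"
```

```text
Traceback (most recent call last):
  File "h.py", line 15, in wr
    print(s["time"],s["joint_positions"].round(2),s["eef_pos"].round(1),s["finger_gap"].round(1),i["T"][:3,:3].round(3).tolist(),s["ft_force"].round(1),s["wrist_torque"].round(2));return i
                                                                        ^^^^^^^^^^^^^^^^^^^^^
AttributeError: 'float' object has no attribute 'round'
```

View pics/w1.png

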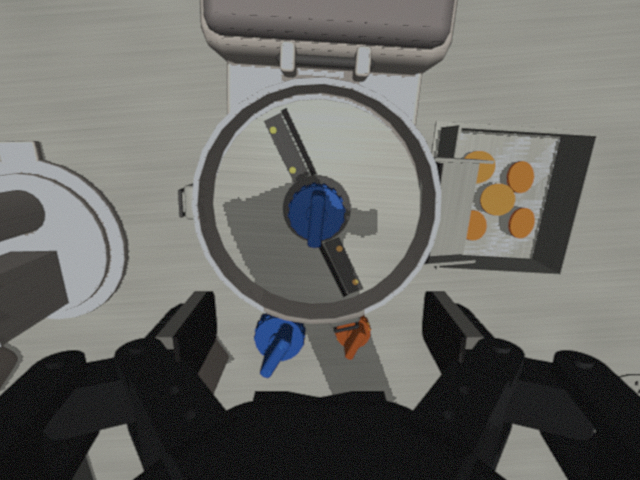

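```bash
sed -i 's/s\["finger_gap"\].round(1)/round(s["finger_gap"],1)/' h.py
python3 - <<'E'
from h import *
i=wr('w2')
cv2.imwrite("pics/w2c.png",cv2.resize(i["color"][170:260,270:370,::-1],None,fx=6,fy=6,interpolation=cv2.INTER_CUBIC))
E
```

```text
2.2 [ 0.27  0.15 -0.56  1.5   0.08  1.52 -1.93] [553.1  79.3 301.2] 85.8 [[-0.001, 0.997, -0.073], [0.001, -0.073, -0.997], [-1.0, -0.001, -0.001]] [-0.9  0.4 -0.3] [0.   0.08 0.05]
```

View pics/w2c.png

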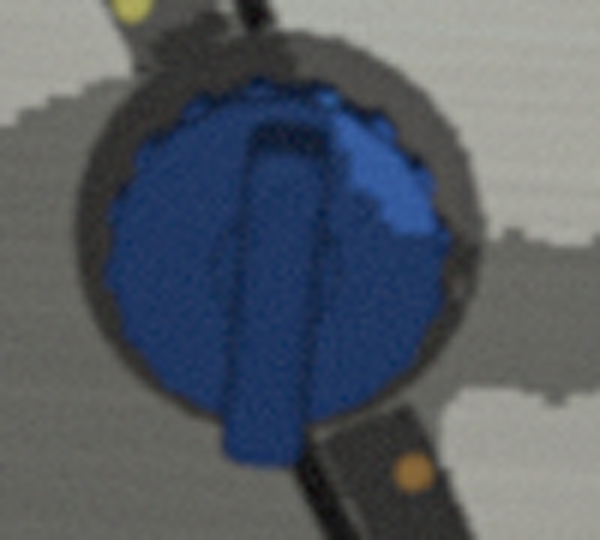

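```bash
python3 - <<'E'
from h import *
i=pickle.load(open("w2.pkl","rb"))
p=lambda x,y:(270+x/6-.4,170+y/6-.4)
a=wz(i,*p(289,153),198);b=wz(i,*p(264,462),198);print(a,b,(a+b)/2,np.linalg.norm(a-b),np.degrees(np.arctan2(*(a-b)[1::-1])))
# chamber rim ellipse outer: left 195,right 441, top 80, bottom 320
l=wz(i,195,200,156);r=wz(i,441,200,156);t=wz(i,318,79,156);bo=wz(i,318,321,156);print(l,r,t,bo)
# skirt disc at z164
print(wz(i,*p(108,250),164),wz(i,*p(445,250),164))
# housing hinge
print(wz(i,288,70,150),wz(i,363,75,150))
E
```

```text
[578.84568669  77.88704406 198.        ] [535.47637167  84.60286213 198.        ] [557.16102918  81.2449531  198.        ] 43.88621307412878 -8.802442812437747
[576.23951523 193.85471622 156.        ] [559.67120356 -36.29186863 156.        ] [672.15049609  71.07978584 156.        ] [441.98792586  87.91839218 156.        ]
[560.82633515 107.31526334 164.        ] [557.10811581  55.62057815 164.        ]
[682.1670446   96.47202984 150.        ] [673.47388262  31.74551452 150.        ]
```

The wrist view shows the wing's top face from crop (289,153) to (264,462), so its centre is (557,81) and its yaw about -8°. That agrees with the top camera and with the chamber's centre. Descending now.

Call:
servo_tool(
  travel=[
    [0.2,0.027,-0.008],
    [0.45,0.027,-0.008],
    [0.7,0.027,-0.008],
    [0.885,0.027,-0.008],
    [0.885,0.027,-0.008],
  ],
  yaw=[0.1,0.1,0.1,0.1,0.1],
)

```text
time: 2.88
eef_pos: [555.4, 75.5, 167.3]
tcp_rot: [1.298, 1.149, -1.305]
ft_force: [-0.9, -0.9, 0.2]
finger_gap: 85.4
```

```bash
python3 -c "
from h import *
wr('w3')"
```

```text
2.875 [ 0.26  0.22 -0.55  1.7   0.12  1.26 -2.01] [555.4  75.5 167.3] 85.4 [[-0.004, 0.992, -0.126], [-0.001, -0.126, -0.992], [-1.0, -0.004, 0.002]] [-0.9 -0.9  0.2] [ 0.01 -0.04 -0.03]
```

View pics/w3.png

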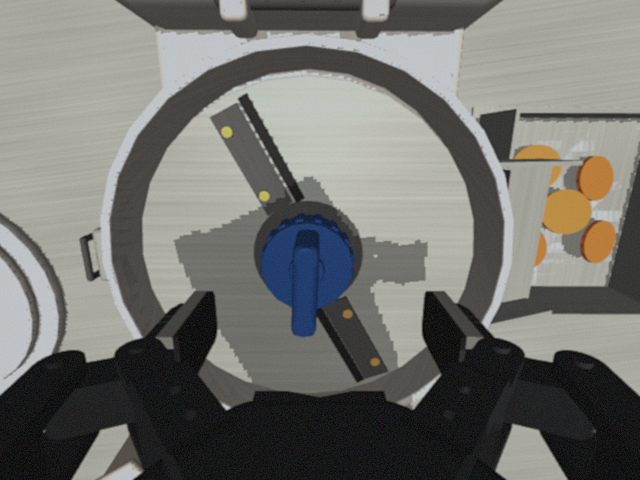

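```bash
python3 - <<'E'
from h import *
i=pickle.load(open("w3.pkl","rb"))
cv2.imwrite("pics/w3c.png",cv2.resize(i["color"][200:350,220:400,::-1],None,fx=4,fy=4,interpolation=cv2.INTER_CUBIC))
a=wz(i,307,236,198);b=wz(i,303,334,198);m=(a+b)/2;print(a,b,m,np.linalg.norm(a-b),np.degrees(np.arctan2(*(a-b)[1::-1])))
print("tool",i["T"][:3,:3].T@(m-i["T"][:3,3]))
E
```

```text
[583.94005926  76.44416647 198.        ] [536.43196423  84.76138801 198.        ] [560.18601175  80.60277724 198.        ] 48.23064655752411 -9.930112817034871
tool [-30.77362335   3.95842475  -5.60640823]
```

View pics/w3c.png

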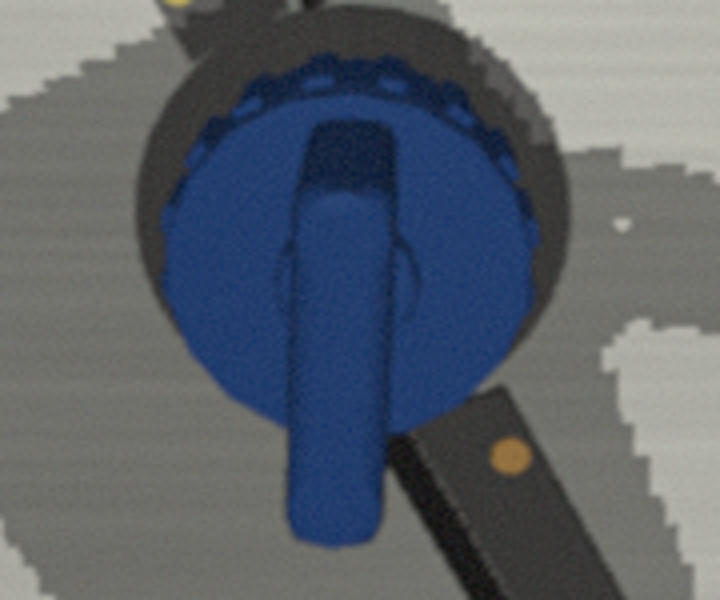

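Call:
servo_tool(
  travel=[
    [0,0.01,-0.036],
    [0,0.01,-0.036],
    [0,0.01,-0.036],
  ],
  yaw=[0.05,0.05,0.05],
)

```text
time: 3.3
eef_pos: [559.2, 83.8, 169.9]
tcp_rot: [1.319, 1.134, -1.318]
ft_force: [-0.4, -0.3, -0.4]
finger_gap: 85.4
```

Call:
servo_tool(
  travel=[
    [0,0,0],
    [0,0,0],
    [0,0,0],
    [0,0,0],
    [0,0,0],
  ],
  yaw=[0,0,0,0,0],
  jaw=0,
)

```text
time: 3.92
eef_pos: [558.9, 83.6, 169.2]
tcp_rot: [1.319, 1.134, -1.319]
ft_force: [0.8, -0.2, -0.0]
finger_gap: -0.2
```

```bash
python3 -c "
from h import *
wr('w4')"
```

```text
3.925 [ 0.25  0.22 -0.55  1.69  0.12  1.26 -2.05] [558.9  83.6 169.2] -0.2 [[-0.0, 0.989, -0.15], [0.0, -0.15, -0.989], [-1.0, -0.0, -0.0]] [ 0.8 -0.2 -0. ] [ 0.04 -0.01 -0.05]
```

View pics/w4.png

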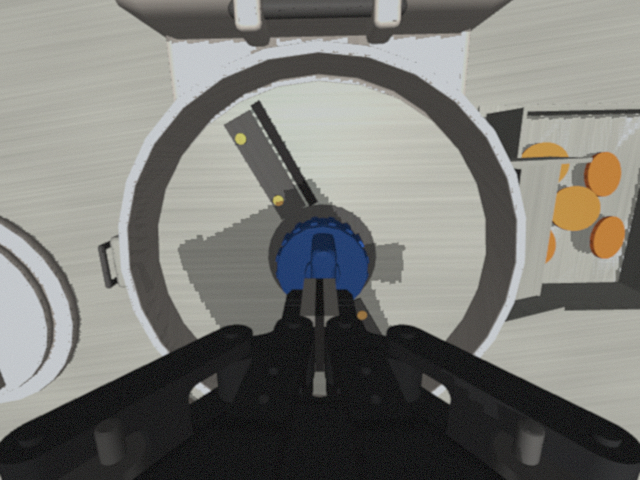

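```bash
python3 - <<'E'
from h import *
from workcell import cams
i=pickle.load(open("w4.pkl","rb"))
cv2.imwrite("pics/w4c.png",cv2.resize(i["color"][200:420,220:420,::-1],None,fx=2.7,fy=2.7,interpolation=cv2.INTER_CUBIC))
a=cams.get_image("side")["color"];b=cams.get_image("top")["color"]
cv2.imwrite("pics/s4.png",np.hstack([cv2.resize(a[160:290,230:360,::-1],None,fx=3,fy=3,interpolation=cv2.INTER_CUBIC),cv2.resize(b[150:280,240:370,::-1],None,fx=3,fy=3,interpolation=cv2.INTER_CUBIC)]))
E
```

```text
(no output)
```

View pics/w4c.png

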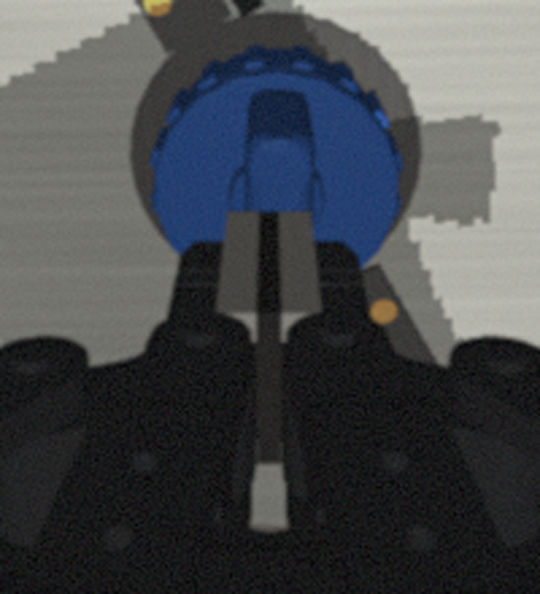

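View pics/s4.png

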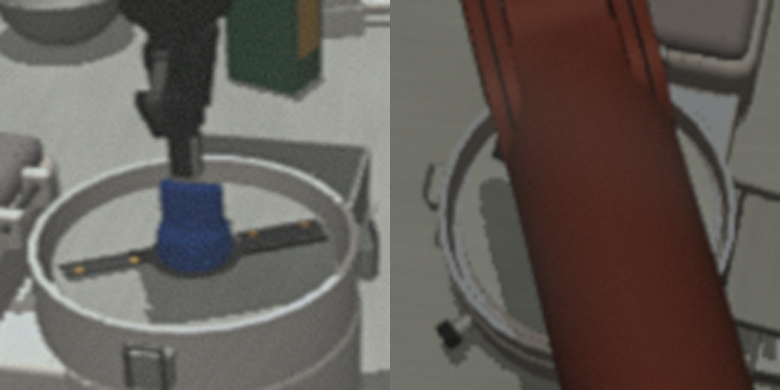

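```bash
python3 - <<'E'
from h import *
i=pickle.load(open("w4.pkl","rb"))
E=np.linalg.inv(i["hand_eye"])
for x in(0,-15,15,30):
    p=i["K"]@(E@[x,0,0,1])[:3];print("wrist tcp",x,p[:2]/p[2])
V=d["side"]
for P in([559,83.6,169],[559,83.6,200],[557,80,198],[557,80,140],[557,80,164]):
    for n in("side","top"):
        p=d[n]["K"]@(d[n]["view"]@[*P,1])[:3];print(P,n,p[:2]/p[2])
E
```

```text
wrist tcp 0 [317.60379397 270.86017502]
wrist tcp -15 [317.44605419 281.62820524]
wrist tcp 15 [317.73896791 261.63259173]
wrist tcp 30 [317.85609507 253.63696283]
[559, 83.6, 169] side [292.18374432 232.33467017]
[559, 83.6, 169] top [303.34625164 217.78217661]
[559, 83.6, 200] side [291.43627687 219.81220736]
[559, 83.6, 200] top [302.81497465 214.35502969]
[557, 80, 198] side [292.63464179 219.7992707 ]
[557, 80, 198] top [304.32741222 215.52434146]
[557, 80, 140] side [293.97381843 242.82084072]
[557, 80, 140] top [305.24119707 221.76325201]
[557, 80, 164] side [293.42926919 233.45958232]
[557, 80, 164] top [304.87211624 219.24333465]
```

```bash
python3 - <<'E'
from h import *
from workcell import ctrl,cams
print(ctrl.grasp_offset, dir(ctrl))
print(ctrl.get_state()["finger_gap"],ctrl.get_state()["eef_pos"],ctrl.get_state()["ft_force"])
for P in([283.8,-584.8,197],[283.8,-584.8,216],[283.8,-584.8,270]):
    p=d["side"]["K"]@(d["side"]["view"]@[*P,1])[:3];print(p[:2]/p[2])
a=d["side"]["color"][40:140,360:450,::-1]
i=wr("w5")
cv2.imwrite("pics/s0c.png",cv2.resize(a,None,fx=5,fy=5,interpolation=cv2.INTER_CUBIC))
E
```

```text
18.700000000000003 ['MotionError', '__class__', '__delattr__', '__dict__', '__dir__', '__doc__', '__eq__', '__format__', '__ge__', '__getattribute__', '__getstate__', '__gt__', '__hash__', '__init__', '__init_subclass__', '__le__', '__lt__', '__module__', '__ne__', '__new__', '__reduce__', '__reduce_ex__', '__repr__', '__setattr__', '__sizeof__', '__str__', '__subclasshook__', '__weakref__', 'get_state', 'grasp_offset']
-0.1278898049186826 [558.90171074  83.60403583 169.2006783 ] [ 1.10262827 -0.2868913  -0.80893341]
[400.48709773 120.22008854]
[400.88436194 114.52122261]
[402.04176325  97.91797783]
4.075 [ 0.25  0.22 -0.55  1.69  0.12  1.26 -2.05] [558.9  83.6 169.2] -0.1 [[0.0, 0.989, -0.15], [0.0, -0.15, -0.989], [-1.0, 0.0, -0.0]] [ 1.1 -0.3 -0.8] [ 0.05 -0.07 -0.01]
```

View pics/s0c.png

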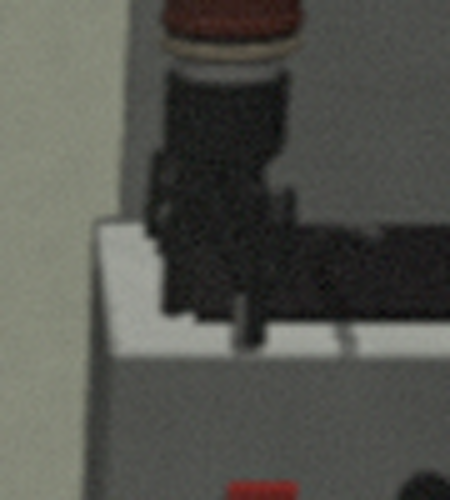

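View pics/w5.png

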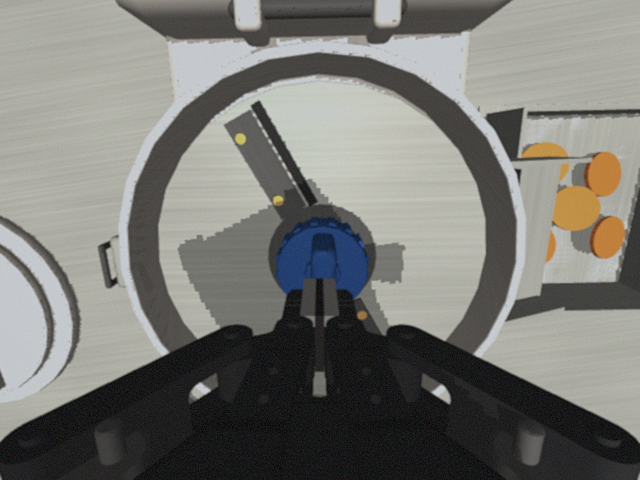

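The jaw reads 0 with no force. The side view shows the finger tips at px (292,218), just above the wing top at (293,221), so they closed over the wing: physically the tips sit about 30 mm short of the reported TCP. The start picture shows the same offset. I'll reopen, centre by 2 to 3 mm, go about 27 mm lower and look again.

Call:
servo_tool(
  travel=[
    [-0.05,-0.01,0.017],
    [-0.05,-0.01,0.017],
    [-0.05,-0.01,0.017],
    [-0.05,-0.01,0.017],
    [-0.05,-0.01,0.017],
  ],
  yaw=[0,0,0,0,0],
  jaw=1,
)

```text
time: 4.75
eef_pos: [557.0, 81.4, 176.6]
tcp_rot: [1.319, 1.135, -1.319]
ft_force: [-0.7, 0.0, -0.3]
finger_gap: 85.5
```

```bash
python3 - <<'E'
from h import *
from workcell import cams
i=wr("w6")
a=cams.get_image("side")["color"]
cv2.imwrite("pics/s6.png",np.hstack([cv2.resize(a[160:290,230:360,::-1],(390,390),interpolation=cv2.INTER_CUBIC),cv2.resize(i["color"][200:400,220:420,::-1],(390,390))]))
E
```

```text
4.75 [ 0.26  0.21 -0.55  1.69  0.12  1.28 -2.04] [557.   81.4 176.6] 85.5 [[-0.0, 0.989, -0.15], [0.0, -0.15, -0.989], [-1.0, -0.0, -0.0]] [-0.7  0.  -0.3] [ 0.02 -0.01  0.07]
```

View pics/s6.png

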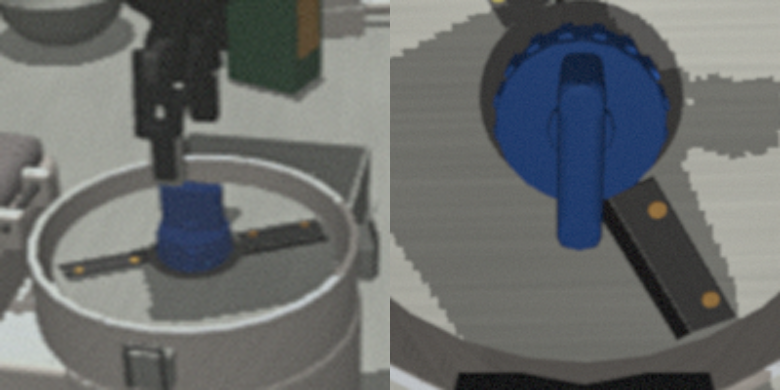

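```bash
python3 - <<'E'
from h import *
i=pickle.load(open("w6.pkl","rb"))
p=lambda x,y:(220+(x-390)/1.95-.3,200+y/1.95-.3)
a=wz(i,*p(582,87),198);b=wz(i,*p(578,247),198);m=(a+b)/2;print(a,b,m,np.linalg.norm(a-b),np.degrees(np.arctan2(*(a-b)[1::-1])))
print("tool",i["T"][:3,:3].T@(m-i["T"][:3,3]))
for z in(190,205,220,235):
    q=d["side"]["K"]@(d["side"]["view"]@[563,125,z,1])[:3];print(z,q[:2]/q[2])
E
```

```text
[578.13131328  77.77554097 198.        ] [535.8999812  85.1838907 198.       ] [557.01564724  81.47971583 198.        ] 42.8762061656663 -9.949763398872191
tool [-21.43270795   0.03731361  -0.13029524]
190 [287.21781251 234.10650951]
205 [286.80173268 227.8247265 ]
220 [286.37885086 221.44025023]
235 [285.94899888 214.95054171]
```

Centred within about 0.2 mm, and the open tips are at about z 221, which confirms the 30 mm offset. Descending 35 mm and closing.

Call:
servo_tool(
  travel=[
    [0.12,0,0],
    [0.23,0,0],
    [0.23,0,0],
    [0.23,0,0],
  ],
  yaw=[0.04,0.04,0.04,0.04],
)

```text
time: 5.35
eef_pos: [557.0, 81.4, 142.1]
tcp_rot: [1.334, 1.124, -1.334]
ft_force: [1.0, 0.5, -0.1]
finger_gap: 85.4
```

Call:
servo_tool(
  travel=[
    [0,0,0],
    [0,0,0],
    [0,0,0],
    [0,0,0],
    [0,0,0],
  ],
  yaw=[0,0,0,0,0],
  jaw=0,
)

```text
time: 5.98
eef_pos: [557.0, 81.4, 142.2]
tcp_rot: [1.334, 1.123, -1.334]
ft_force: [-0.6, 0.2, -0.1]
finger_gap: 10.6
```

```bash
python3 - <<'E'
from h import *
from workcell import cams
i=wr("w7")
a=cams.get_image("side")["color"]
cv2.imwrite("pics/s7.png",np.hstack([cv2.resize(a[160:290,230:360,::-1],(390,390),interpolation=cv2.INTER_CUBIC),cv2.resize(i["color"][200:400,220:420,::-1],(390,390))]))
E
```

```text
5.975 [ 0.25  0.24 -0.54  1.73  0.13  1.21 -2.07] [557.   81.4 142.2] 10.6 [[0.0, 0.985, -0.17], [0.0, -0.17, -0.985], [-1.0, 0.0, -0.0]] [-0.6  0.2 -0.1] [ 0.05 -0.05 -0.02]
```

View pics/s7.png

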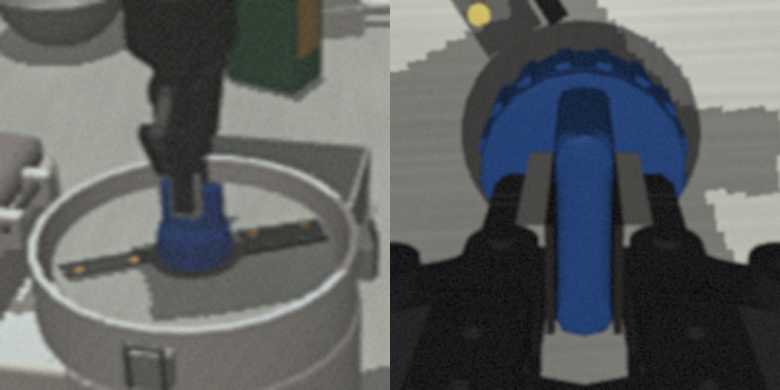

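The wing is gripped: the gap is 10.6 mm and the pads sit on both sides of it in both views. Now I'll feel anticlockwise (from above) in small steps.

Call:
servo_tool(
  travel=[
    [0,0,0],
    [0,0,0],
  ],
  yaw=[-0.1,-0.1],
)

```text
time: 6.32
eef_pos: [557.0, 81.3, 142.2]
tcp_rot: [1.296, 1.151, -1.297]
ft_force: [-0.3, 0.4, 1.3]
finger_gap: 10.5
```

```bash
cat > st.py <<'E'
from h import *
from workcell import ctrl
s=ctrl.get_state();M=R.from_rotvec(s["tcp_rot"]).as_matrix()
print(round(s["time"],2),"yaw",np.degrees(np.arctan2(M[1,1],M[0,1])).round(2),s["eef_pos"].round(1),s["ft_force"].round(1),"tq",s["wrist_torque"].round(2),round(s["finger_gap"],1),"j",s["joint_positions"].round(2),"jt7",s["joint_torque"][-1].round(2))
E
python3 st.py
```

```text
6.33 yaw -6.83 [557.   81.3 142.2] [-0.3  0.4  1.3] tq [0.02 0.07 0.03] 10.5 j [ 0.25  0.24 -0.55  1.73  0.13  1.21 -2.02] jt7 0.55
```

Call:
servo_tool(
  travel=[
    [0,0,0],
    [0,0,0],
  ],
  yaw=[-0.1,-0.1],
)

```text
time: 6.58
eef_pos: [557.0, 81.6, 142.2]
tcp_rot: [1.259, 1.177, -1.259]
ft_force: [-0.4, 1.1, 1.4]
finger_gap: 10.9
```

```bash
python3 st.py
```

```text
6.58 yaw -3.88 [557.   81.6 142.2] [-0.4  1.1  1.4] tq [ 0.17  0.13 -0.  ] 10.9 j [ 0.26  0.24 -0.56  1.73  0.14  1.21 -1.97] jt7 0.54
```

Call:
servo_tool(
  travel=[
    [0,0,0],
    [0,0,0],
  ],
  yaw=[-0.08,-0.08],
)

```text
time: 6.82
eef_pos: [557.0, 81.9, 142.3]
tcp_rot: [1.229, 1.197, -1.228]
ft_force: [-0.2, 3.0, 0.9]
finger_gap: 10.5
```

```bash
python3 st.py
```

```text
6.83 yaw -1.49 [557.   81.9 142.3] [-0.2  3.   0.9] tq [0.57 0.3  0.01] 10.5 j [ 0.26  0.24 -0.56  1.73  0.14  1.21 -1.93] jt7 0.47
```

Call:
servo_tool(
  travel=[
    [0,0,0],
    [0,0,0],
  ],
  yaw=[-0.06,-0.06],
)

```text
time: 7.08
eef_pos: [556.9, 81.9, 142.3]
tcp_rot: [1.205, 1.213, -1.204]
ft_force: [-1.5, 4.1, 2.3]
finger_gap: 10.6
```

```bash
python3 st.py; python3 - <<'E'
from h import *
i=wr("w8")
cv2.imwrite("pics/w8c.png",cv2.resize(i["color"][180:400,200:440,::-1],None,fx=2.5,fy=2.5,interpolation=cv2.INTER_CUBIC))
E
```

```text
7.08 yaw 0.4 [556.9  81.9 142.3] [-1.5  4.1  2.3] tq [ 0.94  0.39 -0.22] 10.6 j [ 0.27  0.24 -0.57  1.73  0.14  1.21 -1.9 ] jt7 0.54
7.075 [ 0.27  0.24 -0.57  1.73  0.14  1.21 -1.9 ] [556.9  81.9 142.3] 10.6 [[-0.0, 1.0, 0.007], [0.001, 0.007, -1.0], [-1.0, -0.0, -0.001]] [-1.5  4.1  2.3] [ 0.94  0.39 -0.22]
```

View pics/w8c.png

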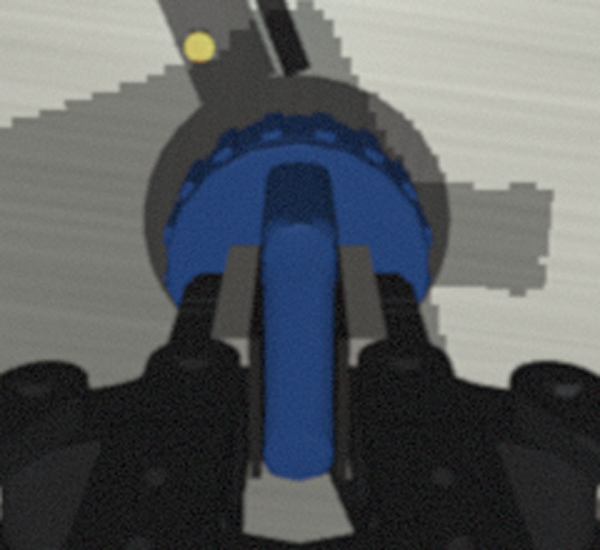

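Call:
servo_tool(
  travel=[
    [0,0,0],
    [0,0,0],
  ],
  yaw=[-0.07,-0.07],
)

```text
time: 7.38
eef_pos: [557.0, 81.9, 142.3]
tcp_rot: [1.177, 1.23, -1.176]
ft_force: [-2.1, 4.8, 3.1]
finger_gap: 10.6
```

```bash
python3 st.py
```

```text
7.38 yaw 2.54 [557.   81.9 142.3] [-2.1  4.8  3.1] tq [ 1.22  0.46 -0.63] 10.6 j [ 0.27  0.24 -0.57  1.73  0.14  1.21 -1.86] jt7 0.91
```

The resisting torque has climbed 0 → -0.22 → -0.63 N m after about 11°. That is a hard stop, so this direction tightens. Reversing.

Call:
servo_tool(
  travel=[
    [0,0,0],
    [0,0,0],
    [0,0,0],
    [0,0,0],
  ],
  yaw=[0.15,0.3,0.41,0.41],
)

```text
time: 7.88
eef_pos: [557.4, 80.4, 142.2]
tcp_rot: [1.334, 1.122, -1.334]
ft_force: [0.3, -0.4, 1.2]
finger_gap: 10.5
```

```bash
python3 st.py
```

```text
7.88 yaw -9.79 [557.4  80.4 142.2] [ 0.3 -0.4  1.2] tq [-0.1  -0.11  0.  ] 10.5 j [ 0.25  0.24 -0.54  1.73  0.13  1.21 -2.07] jt7 -0.63
```

Call:
servo_tool(
  travel=[
    [0,0,0],
    [0,0,0],
    [0,0,0],
  ],
  yaw=[0.1,0.2,0.2],
)

```text
time: 8.25
eef_pos: [557.3, 80.4, 142.2]
tcp_rot: [1.408, 1.065, -1.409]
ft_force: [1.1, -0.8, 1.5]
finger_gap: 10.6
```

```bash
python3 st.py
```

```text
8.25 yaw -15.75 [557.3  80.4 142.2] [ 1.1 -0.8  1.5] tq [-0.32 -0.1   0.01] 10.6 j [ 0.24  0.24 -0.53  1.73  0.13  1.21 -2.17] jt7 -0.57
```

Call:
servo_tool(
  travel=[
    [0,0,0],
    [0,0,0],
    [0,0,0],
    [0,0,0],
  ],
  yaw=[0.15,0.3,0.4,0.4],
)

```text
time: 8.75
eef_pos: [557.1, 80.8, 142.2]
tcp_rot: [1.555, 0.94, -1.556]
ft_force: [0.6, -0.9, 1.7]
finger_gap: 10.8
```

```bash
python3 st.py; python3 - <<'E'
from h import *
i=wr("w9")
cv2.imwrite("pics/w9c.png",cv2.resize(i["color"][180:400,200:440,::-1],None,fx=2.5,fy=2.5,interpolation=cv2.INTER_CUBIC))
E
```

```text
8.75 yaw -27.71 [557.1  80.8 142.2] [ 0.6 -0.9  1.7] tq [-0.24 -0.06  0.04] 10.8 j [ 0.22  0.23 -0.51  1.73  0.12  1.21 -2.38] jt7 -0.57
8.75 [ 0.22  0.23 -0.51  1.73  0.12  1.21 -2.38] [557.1  80.8 142.2] 10.8 [[0.0, 0.885, -0.465], [-0.001, -0.465, -0.885], [-1.0, 0.0, 0.0]] [ 0.6 -0.9  1.7] [-0.24 -0.06  0.04]
```

View pics/w9c.png

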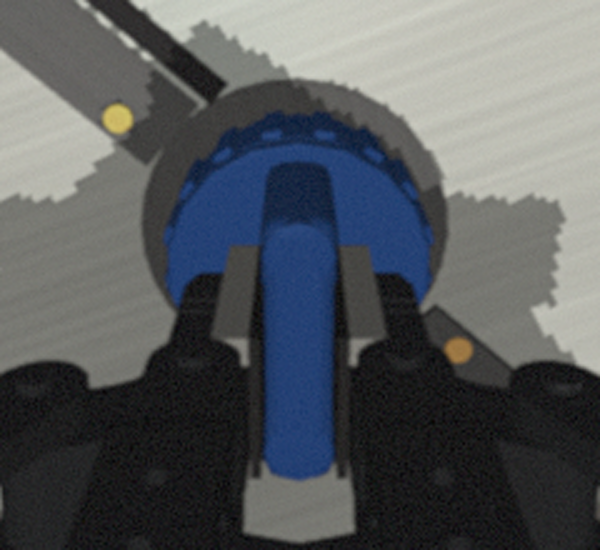

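The clockwise direction turns freely: under 0.05 N m, 18° past the start, with the cap following the fingers. So the thread is left-handed. Joint 7 is near its limit, so I'll release, turn the hand half round in place and regrip.

Call:
servo_tool(
  travel=[
    [0,0,0],
    [0,0,0],
    [0,0,0],
    [0,0,0],
    [0,0,0],
  ],
  yaw=[0,0,0,0,0],
  jaw=1,
)

```text
time: 9.43
eef_pos: [557.0, 81.3, 142.2]
tcp_rot: [1.557, 0.939, -1.557]
ft_force: [-0.7, 0.7, 0.0]
finger_gap: 85.5
```

Call:
servo_tool(
  travel=[
    [-0.06,0,0],
    [-0.06,0,0],
    [-0.06,0,0],
  ],
  yaw=[-0.35,-0.7,-1],
)

```text
time: 9.8
eef_pos: [557.1, 81.3, 151.3]
tcp_rot: [1.177, 1.229, -1.177]
ft_force: [-0.5, -0.4, 0.2]
finger_gap: 85.1
```

Call:
servo_tool(
  travel=[
    [0,0,0],
    [0,0,0],
    [0,0,0],
  ],
  yaw=[-0.35,-0.7,-1],
)

```text
time: 10.18
eef_pos: [557.0, 81.3, 151.2]
tcp_rot: [0.782, 1.426, -0.782]
ft_force: [0.3, -0.3, -0.8]
finger_gap: 85.0
```

Call:
servo_tool(
  travel=[
    [0,0,0],
    [0,0,0],
    [0,0,0],
  ],
  yaw=[-0.35,-0.7,-1],
)

```text
time: 10.55
eef_pos: [557.0, 81.3, 151.2]
tcp_rot: [0.376, 1.538, -0.376]
ft_force: [-0.1, -0.7, 0.1]
finger_gap: 85.3
```

Call:
servo_tool(
  travel=[
    [0,0,0],
    [0,0,0],
    [0,0,0],
  ],
  yaw=[-0.35,-0.7,-1],
)

```text
time: 10.92
eef_pos: [557.0, 81.3, 151.2]
tcp_rot: [-0.034, 1.57, 0.034]
ft_force: [0.9, -0.7, -0.9]
finger_gap: 85.5
```

Call:
servo_tool(
  travel=[
    [0,0,0],
    [0,0,0],
    [0,0,0],
  ],
  yaw=[-0.35,-0.7,-1],
)

```text
time: 11.3
eef_pos: [557.0, 81.2, 151.2]
tcp_rot: [-0.444, 1.525, 0.444]
ft_force: [0.0, -0.1, -0.7]
finger_gap: 85.4
```

Call:
servo_tool(
  travel=[
    [0,0,0],
    [0,0,0],
    [0,0,0],
    [0,0,0],
  ],
  yaw=[-0.35,-0.7,-1,-1],
)

```text
time: 11.8
eef_pos: [557.0, 81.2, 151.1]
tcp_rot: [-0.844, 1.401, 0.844]
ft_force: [0.4, 0.8, 0.3]
finger_gap: 85.0
```

```bash
python3 st.py; python3 - <<'E'
from h import *
i=wr("w10")
cv2.imwrite("pics/w10c.png",cv2.resize(i["color"][180:400,200:440,::-1],None,fx=2.5,fy=2.5,interpolation=cv2.INTER_CUBIC))
E
```

```text
11.8 yaw 152.12 [557.   81.2 151.1] [0.4 0.8 0.3] tq [0.01 0.02 0.01] 85.0 j [ 0.57  0.32 -0.94  1.7   0.27  1.26  0.65] jt7 1.68
11.8 [ 0.57  0.32 -0.94  1.7   0.27  1.26  0.65] [557.   81.2 151.1] 85.0 [[-0.0, -0.884, 0.468], [0.0, 0.468, 0.884], [-1.0, 0.0, 0.0]] [0.4 0.8 0.3] [0.01 0.02 0.01]
```

View pics/w10c.png

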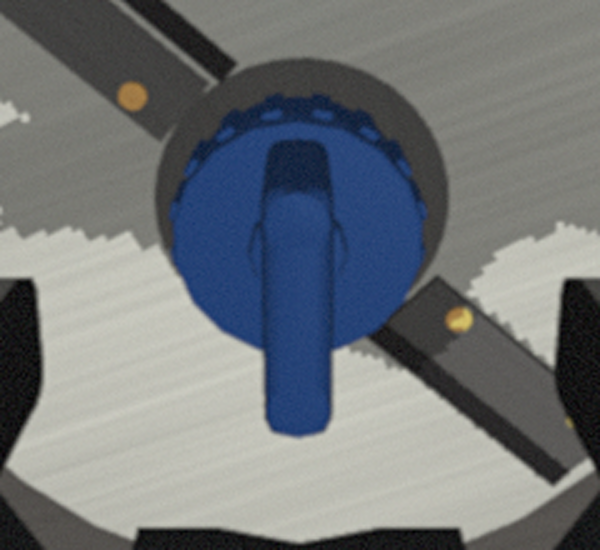

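The hand is half round, and the wing lies straight and centred between the open fingers at crop x≈298. I'll lower and regrip.

Call:
servo_tool(
  travel=[
    [0.06,0,0],
    [0.06,0,0],
  ],
  yaw=[0,0],
)

```text
time: 12.1
eef_pos: [556.4, 81.2, 141.2]
tcp_rot: [-0.843, 1.402, 0.844]
ft_force: [0.2, -0.4, 0.4]
finger_gap: 85.7
```

Call:
servo_tool(
  travel=[
    [0,0,0],
    [0,0,0],
    [0,0,0],
    [0,0,0],
    [0,0,0],
  ],
  yaw=[0,0,0,0,0],
  jaw=0,
)

```text
time: 12.72
eef_pos: [557.2, 81.3, 142.4]
tcp_rot: [-0.845, 1.4, 0.844]
ft_force: [-1.1, -0.0, 1.2]
finger_gap: 10.7
```

Call:
servo_tool(
  travel=[
    [0,0,0],
    [0,0,0],
    [0,0,0],
    [0,0,0],
    [0,0,0],
  ],
  yaw=[0.2,0.4,0.6,0.8,0.8],
)

```text
time: 13.35
eef_pos: [557.2, 81.5, 142.4]
tcp_rot: [-0.522, 1.506, 0.522]
ft_force: [-0.2, 0.7, 1.8]
finger_gap: 10.6
```

```bash
python3 st.py
```

```text
13.35 yaw 128.23 [557.2  81.5 142.4] [-0.2  0.7  1.8] tq [ 0.1  -0.1  -0.02] 10.6 j [ 0.51  0.3  -0.86  1.72  0.24  1.23  0.25] jt7 -1.1
```

Call:
servo_tool(
  travel=[
    [0,0,0],
    [0,0,0],
    [0,0,0],
    [0,0,0],
  ],
  yaw=[0.2,0.4,0.5,0.5],
)

```text
time: 13.85
eef_pos: [557.2, 81.5, 142.4]
tcp_rot: [-0.319, 1.547, 0.319]
ft_force: [-0.6, 1.2, 1.9]
finger_gap: 10.8
```

Call:
servo_tool(
  travel=[
    [0,0,0],
    [0,0,0],
    [0,0,0],
    [0,0,0],
    [0,0,0],
  ],
  yaw=[0.2,0.4,0.6,0.8,0.8],
)

```text
time: 14.48
eef_pos: [557.2, 81.3, 142.3]
tcp_rot: [0.009, 1.57, -0.009]
ft_force: [-0.1, 0.0, 2.2]
finger_gap: 11.1
```

```bash
python3 st.py; python3 - <<'E'
from h import *
i=wr("w11")
cv2.imwrite("pics/w11c.png",cv2.resize(i["color"][130:400,180:460,::-1],None,fx=2.1,fy=2.1,interpolation=cv2.INTER_CUBIC))
E
```

```text
14.47 yaw 89.35 [557.2  81.3 142.3] [-0.1  0.   2.2] tq [ 0.02 -0.1   0.06] 11.1 j [ 0.42  0.28 -0.76  1.72  0.2   1.22 -0.39] jt7 -1.07
14.475 [ 0.42  0.28 -0.76  1.72  0.2   1.22 -0.39] [557.2  81.3 142.3] 11.1 [[0.0, 0.011, 1.0], [-0.0, 1.0, -0.011], [-1.0, -0.0, 0.0]] [-0.1  0.   2.2] [ 0.02 -0.1   0.06]
```

View pics/w11c.png

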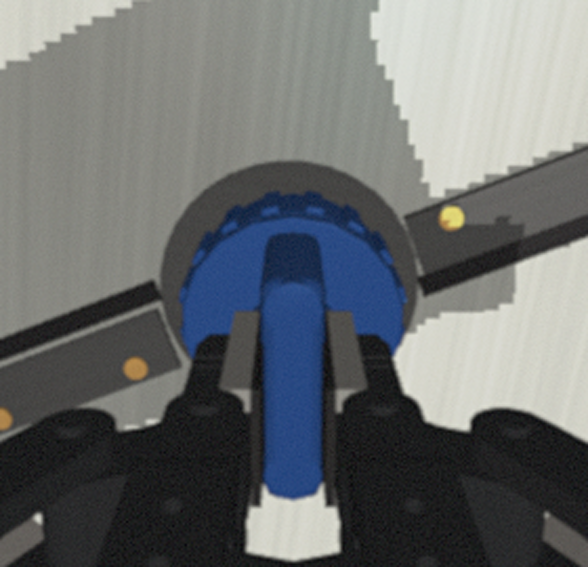

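The cap has turned about 81° with the fingers, inside the 65–100° lift-off window. First a gentle lift.

Call:
servo_tool(
  travel=[
    [-0.02,0,0],
    [-0.04,0,0],
    [-0.06,0,0],
  ],
  yaw=[0,0,0],
)

```text
time: 14.9
eef_pos: [556.9, 81.2, 151.3]
tcp_rot: [0.011, 1.571, -0.011]
ft_force: [0.8, -0.1, -0.5]
finger_gap: 10.7
```

No resistance, so I'll lift about 105 mm more.

Call:
servo_tool(
  travel=[
    [-0.15,0,0],
    [-0.35,0,0],
    [-0.55,0,0],
    [-0.7,0,0],
    [-0.72,0,0],
  ],
  yaw=[0,0,0,0,0],
)

```text
time: 15.52
eef_pos: [557.7, 81.6, 260.6]
tcp_rot: [0.011, 1.568, -0.011]
ft_force: [0.1, -0.7, -1.0]
finger_gap: 10.9
```

Call:
servo_tool(
  travel=[
    [0,0,0],
    [0,0,0],
    [0,0,0],
    [0,0,0],
    [0,0,0],
  ],
  yaw=[0,0,0,0,0],
)

```text
time: 16.15
eef_pos: [557.0, 81.3, 259.0]
tcp_rot: [0.011, 1.571, -0.011]
ft_force: [-0.0, 0.3, -0.7]
finger_gap: 10.8
```

```bash
python3 st.py; python3 - <<'E'
from h import *
from workcell import cams
i=wr("w12");s=cams.get_image("side")["color"];t=cams.get_image("top")["color"]
cv2.imwrite("pics/s12.png",np.hstack([cv2.resize(s[110:290,210:390,::-1],(400,400)),cv2.resize(i["color"][160:400,200:440,::-1],(400,400))]))
cv2.imwrite("pics/t12.png",t[:,:,::-1])
E
```

```text
16.15 yaw 89.19 [557.   81.3 259. ] [-0.   0.3 -0.7] tq [-0.01  0.01 -0.04] 10.8 j [ 0.44  0.2  -0.77  1.55  0.14  1.44 -0.35] jt7 0.0
16.15 [ 0.44  0.2  -0.77  1.55  0.14  1.44 -0.35] [557.   81.3 259. ] 10.8 [[-0.0, 0.014, 1.0], [0.0, 1.0, -0.014], [-1.0, 0.0, -0.0]] [-0.   0.3 -0.7] [-0.01  0.01 -0.04]
```

View pics/s12.png

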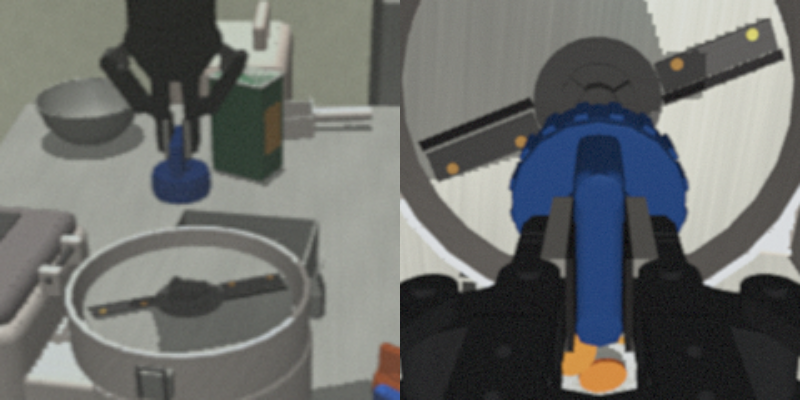

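View pics/t12.png

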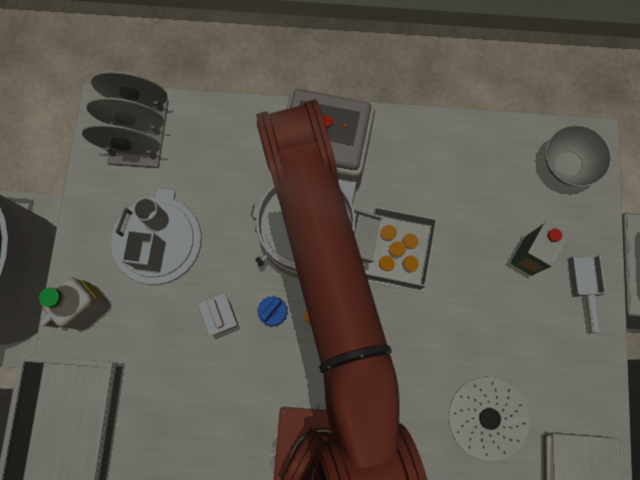

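The cap hangs upright in the fingers at side crop (180,165), well clear of the bare spindle at (190,292). The pusher at top px (218,314) and the tin at (540,250) have not moved. Handing in.

```bash
python3 -c "
from workcell import job
print(job.hand_in())"; python3 st.py
```

```text
the job is handed in; nothing more can be done
None
the job is handed in; nothing more can be done
```

The cap is off the spindle and held upright and still over its seat, about 117 mm up, and I have handed the job in. No verdict came back.

- **Thread:** it is left-hand. Anticlockwise (seen from above), torque started to build about 10° into the turn, and I reversed at 0.6 N m. Clockwise it turned freely, under 0.1 N m.
- **Turning and lifting:** joint 7 was near its limit, so I released the cap once, turned the hand half round and regripped. I then turned the cap to about 81° from the start and lifted it with no resistance.
- **Last checks:** the finger gap was 10.8 mm on the wing and the wrist force was under 1 N. The TCP was at (557, 81), over the spindle axis within a few millimetres. The pictures show the spindle bare and the feed pusher and oil tin where they stood. The robot clock read about 16 s.
- **What disagreed:**
  - The first close, at about 4 s, caught nothing. The finger tips turned out to be about 30 mm short of the reported TCP, so I measured the offset in the side view and went lower.
  - The stop was felt at 10–12° of hand turn rather than within 8°, probably from give in the grip and a small centring error.

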